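Pin the top link into the tool bar clevis

TASK

Push the linkage pin fully home through the clevis by its red knob, put the big yellow lynch pin from the rack all the way down through the cross hole at its other end, and swing the lynch pin's loop over the shaft end until it snaps shut. Feel your way: do not force the pins or bend the loop, and leave the other pins, the tools and the parts on the bench where they are.

Things in the scene. Friction and masses are not known exactly. Their poses are not given: they have to be found in the camera images.
- clevis: Green square tool bar (60 x 320 x 60 mm) on wood strips, fixed to the bench, yaw within 0.35 rad. On it two upright cheek plates, outer faces at y = +38 and -38 mm, tops 159 mm above the bench, a top link end between them, its tube running off to +x. Origin on the bench under the middle, z up, y along the linkage pin, whose axis lies 135 mm above the origin.
- linkage_pin (a joint): Steel linkage pin, 25 mm thick, lying through the cheeks along clevis y: m it still stands out towards +y. 0 = home, its 44 mm collar and rubber washer on the +y cheek: a firm stop. Starts 15 to 30 mm out, its cross hole hidden in the cheek. Slides with about 6 N friction, stays where left. It also turns on its axis, stiffly (about 4 N at its surface), within 0.8 rad either way; that angle is not reported.
- linkage_head (a point): Centre of the end face of the linkage pin's red knob (32 mm across, 30 mm long, on the clevis +y side), to be pushed towards clevis -y. A small wire handle hangs 18 mm inside the end face, from below the knob to 58 mm under the axis; it turns with the pin.
- hole_home (a point): Fixed on the clevis (same axes): where the cross hole's upper mouth lies with the linkage pin home and its hole upright: 12.5 mm above the pin's axis, 16 mm outside the -y cheek; the shaft ends 19 mm farther to -y. Hole 11.6 mm across, right through. The pin starts turned by 0.28 to 0.65 rad about clevis y, so the mouth lies 3 to 8 mm to clevis +x (round the axis) until a pin in it turns it upright.
- lynch_pin: Big lynch pin, yellow head, 90 g, upright in any one of the rack's three holes, yaw within 0.6 rad. Origin on its axis at the underside of the head (on the rack top, 45 mm above the bench), z up. Stud 10 mm thick, 38 mm long, the last 3 mm tapering to 8.8 mm. Seated in the cross hole its origin lies at hole_home, and its -y (the open loop) must look to clevis -y, over the shaft end.
- lynch_head (a point): On the lynch pin's axis 23 mm above its origin, in the head, the place to grip (axes as the pin). Head 16 mm (x) by 14 mm (y), top 33 mm above the origin. The open loop's wire reaches up to 12 mm above the origin beside the head on its -y half, so keep the fingertips higher than that and grip across x.
- lynch_pin_loop (a joint): Angle of the lynch pin's sprung wire loop (ring 52 mm across, 5 mm wire, hinged in the head 7 mm above the pin's origin about its x), rad: 0 = open, out to the pin's -y and 0.12 rad above level; grows swinging down; 1.69 = closed round the shaft, far end under the stud. Over-centre spring: pushes back open (about 6 N at the far end at first) until 0.9 rad, then snaps shut by itself.
- loop_end (a point): Middle of the wire at the loop's far end, 50 mm from its hinge; the 5 mm wire runs along the pin's x here.
- pin_rack: Dark wooden block, 250 (x) x 60 (y) x 45 mm, fixed, with three pin holes 75 mm apart along x. Origin under its middle.
- small_pin: Smaller dark lynch pin (8 mm stud) in the rack, wire loop to its -y; leave it. Origin under its head.
- clevis_pin: Plain steel clevis pin with flat 22 mm head in the rack; leave it. Origin under its head.
- hammer: Hammer lying on the bench; leave it. Origin under its middle.
- wrench: Steel wrench lying on the bench; leave it. Origin under its middle.
- pulley: Rusty pulley, 130 mm across, lying flat, 34 mm high; leave it.
- pulley_b: Rusty pulley, 96 mm across, lying flat, 34 mm high; leave it.
- oil_bottle: Black oil bottle, 64 mm thick, 160 mm tall, standing; leave it.

How it is judged:
On the way, in this order (a step that is already met when the one before it is completed fails the run):
1. the linkage pin is pushed home (within 4 mm) (value of joint linkage_pin below 0.004 m), for 0.2 s.
2. the lynch pin is down through the cross hole, its head on the shaft (value of joint linkage_pin below 0.004 m and x of lynch_pin in the frame of hole_home between -0.005 and 0.005 m and y of lynch_pin in the frame of hole_home between -0.005 and 0.007 m and z of lynch_pin in the frame of hole_home between -0.004 and 0.004 m and angle between lynch_pin's own z axis and vertical below 0.2 rad), for 0.2 s.
At the end, for the whole second after the job is handed in: The linkage pin is home (within 4 mm); the big lynch pin stands upright (within 0.2 rad) through the cross hole with the underside of its head on the shaft (within 4 mm in height, 5 mm across the shaft, 5 to 7 mm along it); its loop is snapped shut round the shaft (above 1.5 rad); all at rest (all of step 2 and value of joint lynch_pin_loop above 1.5 rad and linear speed of lynch_pin below 0.02 m/s); the robot touches nothing.
It fails at once if the linkage pin is pushed by the robot with more than 35 N (contact force between any of the fingers, the arm and linkage_pin above 35 N).
It fails at once if the lynch pin is forced against the linkage pin or the clevis with more than 30 N (contact force between lynch_pin and linkage_pin above 30 N or contact force between lynch_pin and clevis above 30 N).
It fails at once if the loop is pressed with more than 30 N (contact force between any of the fingers, the arm and lynch_pin_loop above 30 N).
It fails at once if one of the other two pins is moved more than 20 mm (distance of any of small_pin, clevis_pin from where it was at the start of the episode above 0.02 m).
It fails at once if the hammer, the wrench, a pulley or the oil bottle is moved more than 30 mm (distance of any of hammer, wrench, pulley, pulley_b, oil_bottle from where it was at the start of the episode above 0.03 m).
It also fails if it takes over 72 s, if anything falls off the work surface, if the arm or the gripper's body presses on something with over 40 N, if the wrist force passes 120 N, or if a joint passes its speed limit or range.

ROBOT

A 7-joint arm with a two-finger parallel gripper is mounted at the origin on the work surface. World frame = base frame: x ahead of the robot, y to its left, z up, the work surface at z = 0. Lengths are in m, angles in rad, forces in N, time in s.
With the tool pointing down it reaches from about 0.4 to 0.85 m from the base axis. Payload 4.5 kg.
Tool frame: the origin (TCP) lies midway between the tips of the shut fingers; the grasp point (between the pads) lies 19 mm behind it; z points along the fingers, y is the line along which they close (so a half turn about z gives the same grasp; the last joint's range is limited). The gripper opens to 88 mm and grips with 3 to 60 N. Pads are 18 mm wide; open, the fingers measure 123 mm over their backs; the gripper's body (75 mm by 187 mm) begins 45 mm behind the grasp point.
Start: joints at [-1.171, 0.689, -0.195, 1.565, 0.157, 0.902, -0.215], TCP at [0.224, 0.584, 0.216] pointing down, gripper open.
Joint ranges: [-3.01, 3.01], [-0.46, 2.08], [-1.47, 1.51], [0.13, 2.56], [-1, 4.14], [0.04, 2.09], [-2.66, 2.66]. Speed limits (rad/s): [2.57, 2.57, 3.14, 3.14, 3.14, 3.14, 3.14].

INTERFACE

Orientations are given as a unit quaternion [x, y, z, w].
In Python, from plant import r gives the robot as it stands.
- The arm moves only by the tool carry_out, never from a script. Its argument "plan" is a list of rows, each an object with "rot": the turn, a rotation vector about the tool's x, y, z in rad, a list of three; "xyz": the shift along the tool's x, y, z in m, a list of three; "grip": the closure in counts, from 0 (fully open) to 255 (shut). In form: [{"rot": [wx, wy, wz], "xyz": [dx, dy, dz], "grip": grip}, ...]. A call has 1 to 8 rows; each row is the pose to reach, as a shift and turn from the pose commanded when the call began, along the tool's axes at that moment; what a row does not reach only later rows make up. A row lasts 1/12 s, in which the tool goes at most 41.7 mm and 7.16 degrees, less where a joint would pass 70% of its speed; a pose out of reach is approached as far as the arm can. A call with a gripper value outside its range is refused whole. The fingers move at their own pace and stop on an object; "squeeze" is the grip in N (left out, the last holds). Time passes only in rows, so rows that repeat a pose let the fingers close. It gives the time, the measured TCP pose, the force, the opening and the grip force at its end, in the units of the state.
- r.get_state(): the state, without advancing time (a new reading comes with each control period).
- r.snapshot(name): name is "scene" or "top"; returns the picture (384x512x3 uint8, red, green, blue); there is no depth.
- r.camera_params(name): a dict with "fx", "fy", "cx", "cy" (pixels), "position" and "attitude" of the camera in the world. Camera axes: x right, y down, z forward; pixel columns grow to the right and rows downward; lengths in m; the calibration is good to about 2 mm. A picture is of the moment at which its call begins. camera_params takes no time and is no camera call.
- r.finish_job(): hands the job in; it is judged then, once.
The state is a dict: "clock": time; "q": joint angles; "qd": joint speeds; "joint_torque": joint torques, N m; "tool_pos": TCP position; "eef_rot": TCP orientation; "contact_force": force on the tool from outside, world axes, zero at the start; "moment": the same for the moment, N m; "opening": opening from 0.0 (shut) to 1.0 (fully open); "finger_force": force on a finger pad.
Only numpy, scipy, OpenCV 4.12 (cv2) and the standard library are available. Lean on these libraries where they do the work, as an engineer would, in place of code of your own. Each camera call takes 0.05 s, during which the arm holds its last target. There are 200 camera calls.

## Working session

There is one attempt and no reset: what is moved stays moved. The work goes in short steps, Python scripts to look and compute and a tool call to move; the robot and the scene stay as the last step left them, time stands still between calls to the robot, and variables do not carry over. Pictures are saved under pics/ and viewed, at most 10 in all, crops included, and the job is handed in when it is done.

Besides the shell and the picture viewer there is one more tool, called after "Emit:" as name(argument=value, ...), one argument or row to a line, values as JSON. carry_out: Moves the arm, as the interface text tells. Its arguments: {"type":"object","properties":{"plan":{"type":"array"},"squeeze":{"type":"number"}},"required":["plan"]}

```bash
mkdir -p pics; ls; python3 - <<'E'
from plant import r
import cv2
s=r.get_state();print({k:s[k] for k in('clock','tool_pos','eef_rot','contact_force','opening')})
for n in('scene','top'):
    cv2.imwrite(f'pics/{n}0.png',cv2.resize(r.snapshot(n)[:,:,::-1],(800,600),interpolation=cv2.INTER_CUBIC));print(n,r.camera_params(n))
E
```

```text
pics
{'clock': 0.0, 'tool_pos': array([0.22337637, 0.58300011, 0.21521998]), 'eef_rot': array([ 1.81841741e-01,  9.83327390e-01, -9.04014721e-04, -9.43544795e-05]), 'contact_force': array([-0.30701799,  0.4812415 ,  0.09269457]), 'opening': 1.0005505612477288}
scene {'fx': 478.3426383887057, 'fy': 478.3426383887057, 'cx': 257.78305521642534, 'cy': 198.59978838958781, 'position': array([ 1.50225078, -0.48318229,  0.89982073]), 'attitude': array([ 0.76180688,  0.45712489, -0.22600608, -0.39951016])}
top {'fx': 409.5014758256091, 'fy': 409.5014758256091, 'cx': 252.26918027054535, 'cy': 193.4398898704142, 'position': array([0.35864551, 0.06185176, 1.39865932]), 'attitude': array([ 0.71047595, -0.69924869,  0.0550041 , -0.05700644])}
```

View pics/scene0.png

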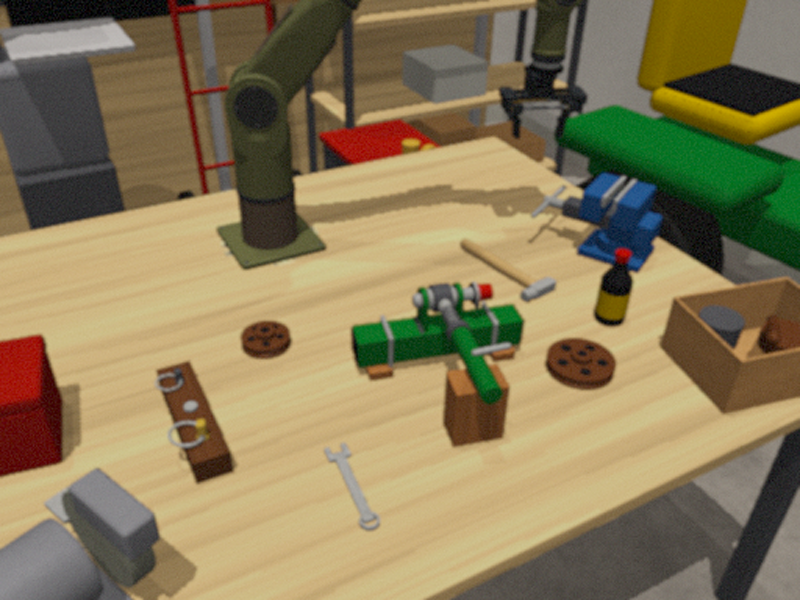

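View pics/top0.png

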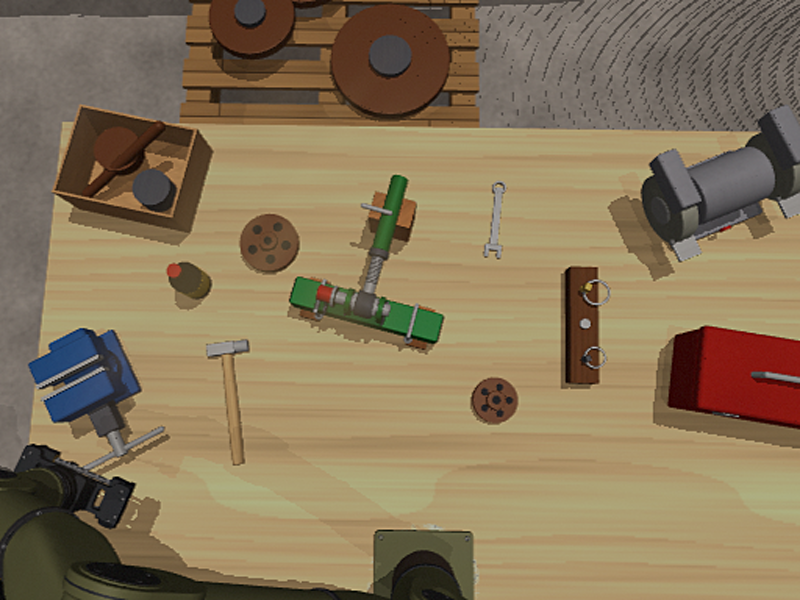

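The scene view shows the clevis at about (450,320), the red knob at (487,291) and the rack at (195,420). In the top view the knob is at (325,293), the shaft end near (388,312) and the big lynch pin at (587,289). I'll enlarge these.

```bash
python3 - <<'E'
from plant import r
import cv2,numpy as np
t=r.snapshot('top')[:,:,::-1];s=r.snapshot('scene')[:,:,::-1]
cv2.imwrite('pics/t.png',t);cv2.imwrite('pics/s.png',s)
def c(im,x,y,w,h,k):return cv2.resize(im[y:y+h,x:x+w],None,fx=k,fy=k,interpolation=cv2.INTER_CUBIC)
a=np.hstack([c(t,180,165,110,75,4),c(t,350,165,60,75,4)])[:, :680]
b=np.hstack([c(s,220,170,120,75,4),c(s,95,225,50,75,4)])
b=np.pad(b,((0,0),(0,0),(0,0)))
cv2.imwrite('pics/c.png',np.vstack([a,b]));print(a.shape,b.shape)
E
```

```text
(300, 680, 3) (300, 680, 3)
```

View pics/c.png

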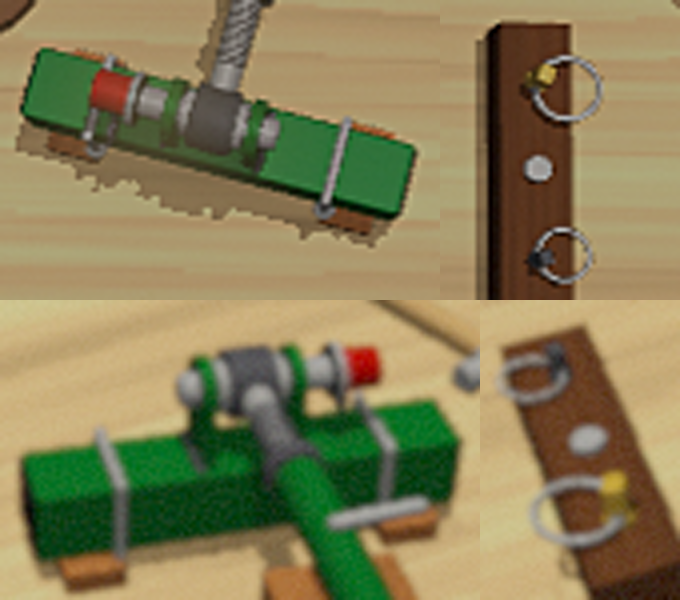

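```bash
cat > h.py <<'E'
import numpy as np
from plant import r
from scipy.optimize import least_squares
from scipy.spatial.transform import Rotation as R
P={n:r.camera_params(n) for n in('top','scene')}
def proj(n,p):
    c=P[n];q=R.from_quat(c['attitude']).inv().apply(np.asarray(p)-c['position'])
    return np.array([c['fx']*q[0]/q[2]+c['cx'],c['fy']*q[1]/q[2]+c['cy']])
def ray(n,uv,z):
    c=P[n];d=R.from_quat(c['attitude']).apply([(uv[0]-c['cx'])/c['fx'],(uv[1]-c['cy'])/c['fy'],1])
    return c['position']+d*(z-c['position'][2])/d[2]
def tri(ut,us,p0):
    return least_squares(lambda p:np.r_[proj('top',p)-ut,proj('scene',p)-us],p0)
def tool():
    s=r.get_state();return np.array(s['tool_pos']),R.from_quat(s['eef_rot'])
def delta(pos,rot=None):
    """shift in tool axes and rotvec to reach pos/rot from now"""
    p,q=tool();return np.round(q.inv().apply(np.asarray(pos)-p),4),(None if rot is None else np.round((q.inv()*rot).as_rotvec(),4))
E
python3 - <<'E'
from h import *
T=lambda x,y:np.array([180+x/4-.4,165+y/4-.4]); T2=lambda x,y:np.array([350+(x-440)/4-.4,165+y/4-.4])
S=lambda x,y:np.array([220+x/4-.4,170+(y-300)/4-.4]); S2=lambda x,y:np.array([95+(x-480)/4-.4,225+(y-300)/4-.4])
def W(v,x,y,z):
    c,s=np.cos(v[2]),np.sin(v[2]);return np.array([v[0]+c*x-s*y,v[1]+s*x+c*y,z])
def f(v):
    h=v[3];o=[]
    for n,uv,p in [('top',T(40,50),(.03,.16,h)),('top',T(22,112),(-.03,.16,h)),('top',T(415,148),(.03,-.16,h)),('top',T(398,215),(-.03,-.16,h)),
     ('scene',S(38,478),(.03,-.16,h)),('scene',S(22,455),(-.03,-.16,h)),('scene',S(460,438),(.03,.16,h)),('scene',S(430,402),(-.03,.16,h)),
     ('top',T(93,88),(0,v[4],.135)),('scene',S(378,365),(0,v[4],.135)),('top',T(277,132),(0,v[5],.135)),('scene',S(180,387),(0,v[5],.135))]:
        o.append(proj(n,W(v,*p))-uv)
    return np.ravel(o)
a=least_squares(f,[.6,.1,0,.08,.12,-.05],loss='soft_l1');print(a.x.round(4),f(a.x).round(1))
l=tri(T2(545,73),S2(617,478),[.6,-.3,.078]);print('lynch top',l.x,l.fun)
hd=ray('top',T2(545,73),.078);lp=ray('top',T2(569,89),.055);d=lp-hd;print(hd,lp,'yaw',np.arctan2(d[0],-d[1]))
for k,u in(('cp',T2(538,168)),('small',T2(542,258)),('rackTL',T2(500,22)),('rackTR',T2(571,25))):print(k,ray('top',u,.05))
E
```

```text
[ 0.5568  0.1274 -0.2456  0.0768  0.0988 -0.0491] [-0.2 -1.1 -0.9  0.8  0.2 -0.7 -0.1  0.3 -1.   6.2 -1.2 -0.5  0.5  1.
  0.5 -1.4 -0.3 -0.3 -0.4 -0.2 -0.7  0.8 -0.3  0.8]
lynch top [ 0.61180688 -0.33579248  0.07810289] [-0.41795933 -0.14785009 -0.32962525 -0.03697559]
[ 0.611355   -0.33717723  0.078     ] [ 0.60251782 -0.36366563  0.055     ] yaw -0.32201241665631286
cp [ 0.5364684  -0.33730699  0.05      ]
small [ 0.46193931 -0.33828943  0.05      ]
rackTL [ 0.65976647 -0.30918722  0.05      ]
rackTR [ 0.65812443 -0.36878131  0.05      ]
```

```bash
cat >> h.py <<'E'
C=np.array([.5568,.1274]);YAW=-.2456
def W(x,y,z):
    c,s=np.cos(YAW),np.sin(YAW);return np.array([C[0]+c*x-s*y,C[1]+s*x+c*y,z])
def down(yaw): # tool y along (cos yaw, sin yaw), z down
    a,b=np.cos(yaw),np.sin(yaw);return R.from_matrix(np.array([[-b,a,0],[a,b,0],[0,0,-1]]).T)
E
python3 - <<'E'
from h import *
print(delta(W(0,.135,.27),down(YAW)))
E
```

```text
(array([-0.4582, -0.1725, -0.0542]), array([-8.0000e-04,  9.0000e-04,  1.4506e+00]))
```

Emit:
carry_out(
  plan=[
    {"rot":[0,0,0.12],"xyz":[-0.02,-0.01,-0.054],"grip":255},
    {"rot":[0,0,0.24],"xyz":[-0.058,-0.02,-0.054],"grip":255},
    {"rot":[0,0,1.4506],"xyz":[-0.4582,-0.1725,-0.0542],"grip":255},
    {"rot":[0,0,1.4506],"xyz":[-0.4582,-0.1725,-0.0542],"grip":255},
    {"rot":[0,0,1.4506],"xyz":[-0.4582,-0.1725,-0.0542],"grip":255},
    {"rot":[0,0,1.4506],"xyz":[-0.4582,-0.1725,-0.0542],"grip":255},
    {"rot":[0,0,1.4506],"xyz":[-0.4582,-0.1725,-0.0542],"grip":255},
    {"rot":[0,0,1.4506],"xyz":[-0.4582,-0.1725,-0.0542],"grip":255},
  ],
)

```text
clock: 0.87
tool_pos: [0.4532, 0.3799, 0.2693]
eef_rot: [0.629, 0.777, 0.0, -0.0]
contact_force: [0.6, 0.9, 0.7]
opening: 0.42
finger_force: 0.0
```

```bash
python3 - <<'E'
from h import *
print(tool()[0],delta(W(0,.135,.27),down(YAW)),r.get_state()['q'])
E
```

```text
[0.45324261 0.37990179 0.26932798] (array([-0.1472,  0.1082, -0.0007]), array([-1.000e-04, -1.000e-04,  4.547e-01])) [-0.81559229  0.58146402  0.06886165  1.61200488 -0.04672883  0.94971848
 -0.52175894]
```

Emit:
carry_out(
  plan=[
    {"rot":[0,0,0.4547],"xyz":[-0.1472,0.1082,0],"grip":255},
    {"rot":[0,0,0.4547],"xyz":[-0.1472,0.1082,0],"grip":255},
    {"rot":[0,0,0.4547],"xyz":[-0.1472,0.1082,0],"grip":255},
    {"rot":[0,0,0.4547],"xyz":[-0.1472,0.1082,0],"grip":255},
    {"rot":[0,0,0.4547],"xyz":[-0.1472,0.1082,0],"grip":255},
    {"rot":[0,0,0.4547],"xyz":[-0.1472,0.1082,0],"grip":255},
    {"rot":[0,0,0.4547],"xyz":[-0.1472,0.1082,0],"grip":255},
  ],
)

```text
clock: 1.45
tool_pos: [0.5895, 0.2599, 0.2688]
eef_rot: [0.787, 0.617, -0.0, -0.0]
contact_force: [-0.2, 0.0, -0.0]
opening: 0.002
finger_force: 0.0
```

```bash
python3 - <<'E'
from h import *
print(tool()[0],delta(W(0,.13,.122),down(YAW)),r.get_state()['opening'])
E
```

```text
[0.5894922  0.25991985 0.26876581] (array([-0.0064,  0.0006,  0.1468]), array([-0.0008,  0.0003,  0.004 ])) 0.0023265796823041677
```

Emit:
carry_out(
  plan=[
    {"rot":[0,0,0],"xyz":[0,0,0.04],"grip":255},
    {"rot":[0,0,0],"xyz":[0,0,0.08],"grip":255},
    {"rot":[0,0,0],"xyz":[0,0,0.12],"grip":255},
    {"rot":[0,0,0],"xyz":[-0.005,0,0.146],"grip":255},
    {"rot":[0,0,0],"xyz":[-0.008,0,0.146],"grip":255},
    {"rot":[0,0,0],"xyz":[-0.012,0,0.146],"grip":255},
    {"rot":[0,0,0],"xyz":[-0.015,0,0.146],"grip":255},
    {"rot":[0,0,0],"xyz":[-0.018,0,0.146],"grip":255},
  ],
)

```text
clock: 2.12
tool_pos: [0.5864, 0.2442, 0.1258]
eef_rot: [0.786, 0.618, 0.002, 0.0]
contact_force: [0.5, 0.3, -0.8]
opening: 0.006
finger_force: 0.0
```

```bash
python3 - <<'E'
from h import *
import cv2
print(tool()[0],delta(W(0,.13,.122),down(YAW)))
s=r.snapshot('scene')[:,:,::-1];t=r.snapshot('top')[:,:,::-1]
a=cv2.resize(s[150:250,220:345],(750,600)[:2],interpolation=cv2.INTER_CUBIC)
cv2.imwrite('pics/p1.png',a)
E
```

```text
[0.58642898 0.24421278 0.12580489] (array([ 0.0095, -0.0003,  0.0038]), array([ 0.0035, -0.0031,  0.0065]))
```

View pics/p1.png

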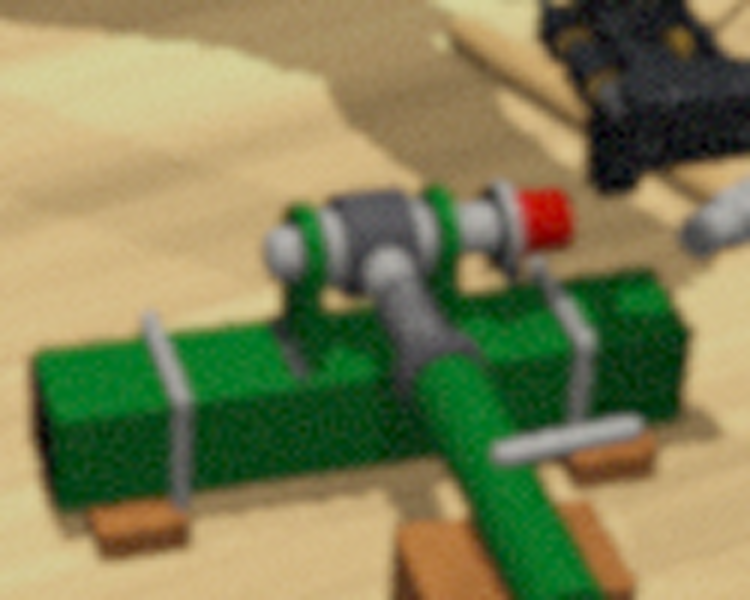

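The fingertips are at crop (615,180) and the knob end face at (568,217). I'll check both against the projection.

```bash
python3 - <<'E'
from h import *
f=lambda p:((proj('scene',p)-[220,150])*6).round()
print(f(tool()[0]),f(W(0,.0988,.135)),f(W(0,-.0491,.135)),f(W(0,.12,.175)))
t=r.snapshot('top')[:,:,::-1]
import cv2;cv2.imwrite('pics/p2.png',cv2.resize(t[155:245,160:290],None,fx=6,fy=6,interpolation=cv2.INTER_CUBIC))
g=lambda p:((proj('top',p)-[160,155])*6).round()
print(g(tool()[0]),g(W(0,.0988,.135)),g(W(0,-.0491,.135)))
E
```

```text
[601. 225.] [562. 214.] [266. 253.] [612. 138.]
[219. 181.] [255. 188.] [529. 260.]
```

View pics/p2.png

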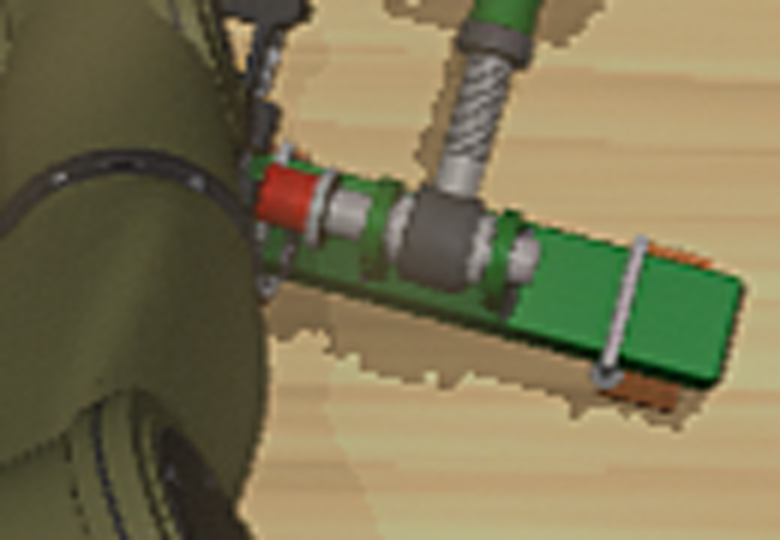

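```bash
python3 - <<'E'
from h import *
q=R.from_quat([.1818,.9833,0,0]);p=np.array([.2234,.583,.2152])
for y in(-.05,0,.05):print(proj('scene',p+q.apply([0,y,0]))*1.5625)
import cv2;s=r.snapshot('scene')[:,:,::-1]
cv2.imwrite('pics/p3.png',cv2.resize(s[90:240,270:420],None,fx=4,fy=4,interpolation=cv2.INTER_CUBIC))
print((proj('scene',tool()[0])-[270,90])*4)
E
```

```text
[514.28833478 146.31224445]
[535.26824032 145.57231562]
[556.10118059 144.83757002]
[200.86496681 390.43860461]
```

View pics/p3.png

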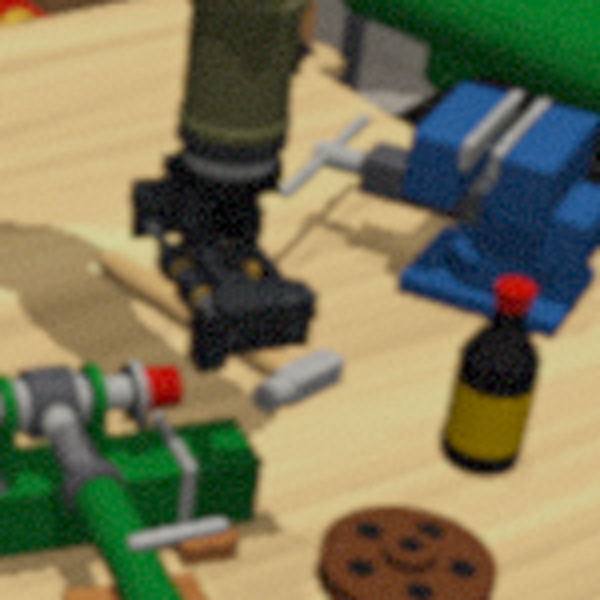

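Emit:
carry_out(
  plan=[
    {"rot":[0,0,0],"xyz":[0,0,0.012],"grip":255},
    {"rot":[0,0,0],"xyz":[0,0,0.022],"grip":255},
    {"rot":[0,0,0],"xyz":[-0.002,0,0.022],"grip":255},
    {"rot":[0,0,0],"xyz":[-0.004,0,0.022],"grip":255},
    {"rot":[0,0,0],"xyz":[-0.006,0,0.022],"grip":255},
    {"rot":[0,0,0],"xyz":[-0.008,0,0.022],"grip":255},
    {"rot":[0,0,0],"xyz":[-0.01,0,0.022],"grip":255},
    {"rot":[0,0,0],"xyz":[-0.012,0,0.022],"grip":255},
  ],
)

```text
clock: 2.98
tool_pos: [0.5829, 0.2334, 0.1016]
eef_rot: [0.786, 0.618, 0.002, -0.001]
contact_force: [2.1, 5.1, -2.7]
opening: 0.008
finger_force: 3.0
```

Emit:
carry_out(
  plan=[
    {"rot":[0,0,0],"xyz":[-0.0015,0,0],"grip":255},
    {"rot":[0,0,0],"xyz":[-0.003,0,0],"grip":255},
    {"rot":[0,0,0],"xyz":[-0.0045,0,0],"grip":255},
    {"rot":[0,0,0],"xyz":[-0.006,0,0],"grip":255},
  ],
)

```text
clock: 3.32
tool_pos: [0.5819, 0.2292, 0.1016]
eef_rot: [0.786, 0.618, 0.003, -0.001]
contact_force: [3.4, 5.6, -4.6]
opening: 0.002
finger_force: 3.1
```

Emit:
carry_out(
  plan=[
    {"rot":[0,0,0],"xyz":[-0.0015,0,0],"grip":255},
    {"rot":[0,0,0],"xyz":[-0.003,0,0],"grip":255},
    {"rot":[0,0,0],"xyz":[-0.0045,0,0],"grip":255},
    {"rot":[0,0,0],"xyz":[-0.006,0,0],"grip":255},
    {"rot":[0,0,0],"xyz":[-0.0075,0,0],"grip":255},
    {"rot":[0,0,0],"xyz":[-0.009,0,0],"grip":255},
    {"rot":[0,0,0],"xyz":[-0.0105,0,0],"grip":255},
  ],
)

```text
clock: 3.9
tool_pos: [0.5793, 0.2191, 0.1016]
eef_rot: [0.786, 0.618, 0.003, -0.001]
contact_force: [2.2, 6.0, -3.3]
opening: 0.008
finger_force: 3.1
```

Emit:
carry_out(
  plan=[
    {"rot":[0,0,0],"xyz":[-0.001,0,0],"grip":255},
    {"rot":[0,0,0],"xyz":[-0.002,0,0],"grip":255},
    {"rot":[0,0,0],"xyz":[-0.003,0,0],"grip":255},
  ],
)

```text
clock: 4.15
tool_pos: [0.5786, 0.2161, 0.1016]
eef_rot: [0.786, 0.618, 0.003, -0.001]
contact_force: [2.7, 7.2, -3.4]
opening: 0.008
finger_force: 3.1
```

Emit:
carry_out(
  plan=[
    {"rot":[0,0,0],"xyz":[-0.001,0,0],"grip":255},
    {"rot":[0,0,0],"xyz":[-0.002,0,0],"grip":255},
  ],
)

```text
clock: 4.32
tool_pos: [0.5781, 0.2142, 0.1016]
eef_rot: [0.786, 0.618, 0.003, -0.001]
contact_force: [1.3, 6.5, -2.5]
opening: -0.002
finger_force: 3.1
```

Emit:
carry_out(
  plan=[
    {"rot":[0,0,0],"xyz":[-0.0007,0,0],"grip":255},
    {"rot":[0,0,0],"xyz":[-0.0014,0,0],"grip":255},
  ],
)

```text
clock: 4.48
tool_pos: [0.5777, 0.2128, 0.1016]
eef_rot: [0.786, 0.618, 0.003, -0.001]
contact_force: [1.4, 5.2, -3.1]
opening: 0.004
finger_force: 3.0
```

Emit:
carry_out(
  plan=[
    {"rot":[0,0,0],"xyz":[-0.0007,0,0],"grip":255},
    {"rot":[0,0,0],"xyz":[-0.0014,0,0],"grip":255},
  ],
)

```text
clock: 4.65
tool_pos: [0.5776, 0.2124, 0.1016]
eef_rot: [0.786, 0.618, 0.003, -0.001]
contact_force: [2.8, 8.8, -5.5]
opening: 0.005
finger_force: 4.3
```

Emit:
carry_out(
  plan=[
    {"rot":[0,0,0],"xyz":[-0.0007,0,0],"grip":255},
  ],
)

```text
clock: 4.73
tool_pos: [0.5777, 0.2124, 0.1017]
eef_rot: [0.786, 0.619, 0.004, -0.001]
contact_force: [2.8, 10.0, -2.9]
opening: 0.005
finger_force: 4.9
```

Emit:
carry_out(
  plan=[
    {"rot":[0,0,0],"xyz":[-0.0007,0,0],"grip":255},
  ],
)

```text
clock: 4.82
tool_pos: [0.5777, 0.2124, 0.1017]
eef_rot: [0.786, 0.619, 0.004, -0.002]
contact_force: [2.2, 10.8, -5.5]
opening: 0.006
finger_force: 5.4
```

Emit:
carry_out(
  plan=[
    {"rot":[0,0,0],"xyz":[0.02,0,0],"grip":255},
    {"rot":[0,0,0],"xyz":[0.03,0,-0.03],"grip":255},
    {"rot":[0,0,0],"xyz":[0.03,0,-0.07],"grip":200},
    {"rot":[0,0,0],"xyz":[0.03,0,-0.11],"grip":140},
    {"rot":[0,0,0],"xyz":[0.03,0,-0.15],"grip":140},
    {"rot":[0,0,0],"xyz":[0.03,0,-0.18],"grip":140},
  ],
)

```text
clock: 5.32
tool_pos: [0.584, 0.2356, 0.2851]
eef_rot: [0.787, 0.617, 0.002, 0.001]
contact_force: [1.1, -0.4, 0.0]
opening: 0.287
finger_force: 0.0
```

```bash
python3 - <<'E'
from h import *
print(tool()[0],delta([.6116,-.3365,.20],down(-.322)))
E
```

```text
[0.58401507 0.23555249 0.28514543] (array([-0.5493,  0.1625,  0.0846]), array([ 0.0032, -0.002 ,  0.082 ]))
```

Emit:
carry_out(
  plan=[
    {"rot":[0,0,0.02],"xyz":[-0.039,0.012,0],"grip":140},
    {"rot":[0,0,0.03],"xyz":[-0.078,0.023,0],"grip":140},
    {"rot":[0,0,0.04],"xyz":[-0.117,0.035,0],"grip":140},
    {"rot":[0,0,0.05],"xyz":[-0.156,0.046,0],"grip":140},
    {"rot":[0,0,0.06],"xyz":[-0.195,0.058,0],"grip":140},
    {"rot":[0,0,0.07],"xyz":[-0.234,0.069,0],"grip":140},
    {"rot":[0,0,0.08],"xyz":[-0.273,0.081,0],"grip":140},
    {"rot":[0,0,0.08],"xyz":[-0.312,0.092,0],"grip":140},
  ],
)

```text
clock: 5.98
tool_pos: [0.598, -0.0914, 0.2816]
eef_rot: [0.811, 0.585, 0.0, 0.0]
contact_force: [-0.1, 0.1, -0.4]
opening: 0.45
finger_force: 0.0
```

```bash
python3 - <<'E'
from h import *
print(tool()[0],delta([.6116,-.3365,.17],down(-.322)))
E
```

```text
[ 0.59800219 -0.09144126  0.28159045] (array([-0.2283,  0.09  ,  0.1116]), array([0.0003, 0.0001, 0.0016]))
```

Emit:
carry_out(
  plan=[
    {"rot":[0,0,0],"xyz":[-0.2283,0.09,0.0],"grip":140},
    {"rot":[0,0,0],"xyz":[-0.2283,0.09,0.0],"grip":140},
    {"rot":[0,0,0],"xyz":[-0.2283,0.09,0.0],"grip":140},
    {"rot":[0,0,0],"xyz":[-0.2283,0.09,0.0],"grip":140},
    {"rot":[0,0,0],"xyz":[-0.2283,0.09,0.08],"grip":140},
    {"rot":[0,0,0],"xyz":[-0.2283,0.09,0.1116],"grip":140},
    {"rot":[0,0,0],"xyz":[-0.2283,0.09,0.1116],"grip":140},
    {"rot":[0,0,0],"xyz":[-0.2283,0.09,0.1116],"grip":140},
  ],
)

```text
clock: 6.65
tool_pos: [0.6073, -0.3374, 0.164]
eef_rot: [0.812, 0.584, -0.003, -0.003]
contact_force: [-1.1, 0.3, -0.3]
opening: 0.45
finger_force: 0.0
```

```bash
python3 - <<'E'
from h import *
import cv2
p=tool()[0];print(p,delta([.6116,-.3365,.078],down(-.322)))
s=r.snapshot('scene')[:,:,::-1];t=r.snapshot('top')[:,:,::-1]
a=cv2.resize(s[190:330,60:190],(520,560),interpolation=cv2.INTER_CUBIC)
# rectified view of shaft end in top
b=cv2.resize(t[175:222,215:260],(270,282),interpolation=cv2.INTER_CUBIC);c=cv2.resize(s[170:215,250:325][:,:45],(270,278),interpolation=cv2.INTER_CUBIC)
cv2.imwrite('pics/p4.png',np.hstack([a,np.vstack([b,c])]))
print('tip scene',(proj('scene',p)-[60,190])*4,'lynch top',(proj('scene',[.6116,-.3365,.078])-[60,190])*4)
print('shaft end top',(proj('top',W(0,-.073,.135))-[215,175])*6,(proj('scene',W(0,-.073,.135))-[250,170])*6)
E
```

```text
[ 0.60726345 -0.33738714  0.16395757] (array([0.0024, 0.0046, 0.0859]), array([-0.0091,  0.0018, -0.0025]))
tip scene [249.28067962 205.18025542] lynch top [272.86263477 316.53856995]
shaft end top [243.1248876  152.08450957] [ 36.37987839 139.07715507]
```

View pics/p4.png

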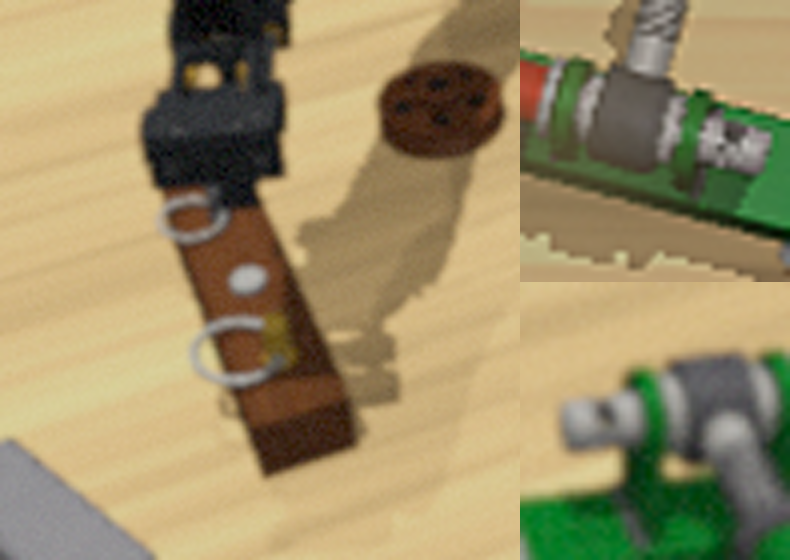

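The linkage pin is home, with the cross hole visible at crop (735,133). The gripper is above the rack and the lynch pin head is at (280,340).

Emit:
carry_out(
  plan=[
    {"rot":[-0.009,0.002,-0.002],"xyz":[0.0024,0.0046,0.03],"grip":140},
    {"rot":[-0.009,0.002,-0.002],"xyz":[0.0024,0.0046,0.06],"grip":140},
    {"rot":[-0.009,0.002,-0.002],"xyz":[0.0024,0.0046,0.08],"grip":140},
    {"rot":[-0.009,0.002,-0.002],"xyz":[0.0024,0.0046,0.095],"grip":140},
    {"rot":[-0.009,0.002,-0.002],"xyz":[0.0024,0.0046,0.103],"grip":140},
    {"rot":[-0.009,0.002,-0.002],"xyz":[0.0024,0.0046,0.104],"grip":140},
  ],
)

```text
clock: 7.25
tool_pos: [0.6184, -0.3314, 0.0662]
eef_rot: [0.809, 0.587, 0.004, 0.003]
contact_force: [-0.5, 0.4, -0.6]
opening: 0.452
finger_force: 0.0
```

```bash
python3 - <<'E'
from h import *
import cv2
p,q=tool();print(p,delta([.6116,-.3365,.06],down(-.322)))
s=r.snapshot('scene')[:,:,::-1]
cv2.imwrite('pics/p5.png',cv2.resize(s[210:330,60:190],None,fx=6,fy=5,interpolation=cv2.INTER_CUBIC))
for y in(-.03,.0,.03):print((proj('scene',p+q.apply([0,y,0]))-[60,210])*[6,5])
E
```

```text
[ 0.618352   -0.33137301  0.06620789] (array([-0.007 , -0.0049,  0.0061]), array([ 0.0093, -0.0032,  0.0064]))
[432.38825025 276.96767568]
[430.37766229 318.44714206]
[428.28239751 361.67353499]
```

View pics/p5.png

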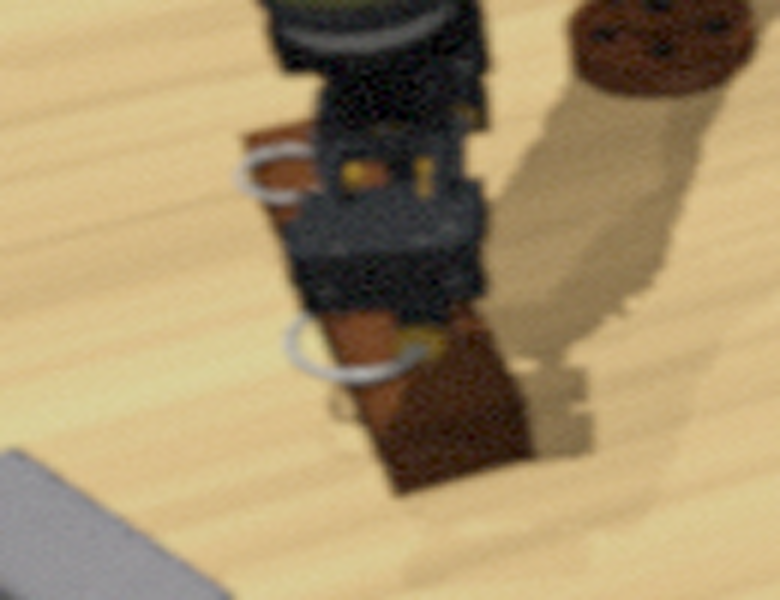

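The visible fingertip is at (420,322), which looks about 15–20 mm higher than the reported TCP. The yellow head shows just below it at (420,340). I'll re-centre and feel with a light squeeze.

Emit:
carry_out(
  plan=[
    {"rot":[0,0,0],"xyz":[-0.0045,-0.0025,0],"grip":140},
    {"rot":[0,0,0],"xyz":[-0.0045,-0.0025,0],"grip":140},
    {"rot":[0,0,0],"xyz":[-0.0045,-0.0025,0],"grip":140},
  ],
)

```text
clock: 7.55
tool_pos: [0.6139, -0.3379, 0.0673]
eef_rot: [0.81, 0.586, 0.004, 0.004]
contact_force: [0.8, 0.6, 0.2]
opening: 0.45
finger_force: 0.0
```

```bash
python3 - <<'E'
from h import *
print(tool()[0],delta([.6116,-.3365,.06],down(-.322)),r.get_state()['qd'].round(3))
E
```

```text
[ 0.6138957  -0.33789899  0.06725035] (array([ 0.0006, -0.0027,  0.0072]), array([ 0.0113, -0.0011,  0.0035])) [-0.003  0.008 -0.011 -0.    -0.003 -0.001 -0.001]
```

Emit:
carry_out(
  plan=[
    {"rot":[0.0113,-0.001,0.0035],"xyz":[0.0006,-0.0027,0.0072],"grip":140},
    {"rot":[0.0113,-0.001,0.0035],"xyz":[0.0006,-0.0027,0.0072],"grip":140},
    {"rot":[0.0113,-0.001,0.0035],"xyz":[0.0006,-0.0027,0.0072],"grip":200},
    {"rot":[0.0113,-0.001,0.0035],"xyz":[0.0006,-0.0027,0.0072],"grip":225},
    {"rot":[0.0113,-0.001,0.0035],"xyz":[0.0006,-0.0027,0.0072],"grip":225},
  ],
  squeeze=4,
)

```text
clock: 7.97
tool_pos: [0.6113, -0.3353, 0.0583]
eef_rot: [0.811, 0.585, -0.0, -0.001]
contact_force: [-0.3, 0.6, 0.0]
opening: 0.248
finger_force: 0.0
```

Emit:
carry_out(
  plan=[
    {"rot":[0,0,0],"xyz":[0,0,0],"grip":225},
    {"rot":[0,0,0],"xyz":[0,0,0],"grip":225},
    {"rot":[0,0,0],"xyz":[0,0,0],"grip":225},
  ],
)

```text
clock: 8.22
tool_pos: [0.6112, -0.3354, 0.0584]
eef_rot: [0.811, 0.585, -0.0, -0.001]
contact_force: [-0.7, -0.6, -0.5]
opening: 0.118
finger_force: 0.0
```

Emit:
carry_out(
  plan=[
    {"rot":[0,0,0],"xyz":[0,0,0.0015],"grip":225},
    {"rot":[0,0,0],"xyz":[0,0,0.003],"grip":225},
  ],
)

```text
clock: 8.38
tool_pos: [0.6115, -0.3355, 0.0556]
eef_rot: [0.811, 0.585, -0.0, -0.001]
contact_force: [-0.7, -0.1, 11.3]
opening: 0.116
finger_force: 6.2
```

Emit:
carry_out(
  plan=[
    {"rot":[0,0,0],"xyz":[0,0,0.0015],"grip":225},
    {"rot":[0,0,0],"xyz":[0,0,0.003],"grip":225},
  ],
)

```text
clock: 8.55
tool_pos: [0.6137, -0.3367, 0.0554]
eef_rot: [0.811, 0.585, 0.001, 0.002]
contact_force: [-1.9, 1.4, 19.7]
opening: 0.118
finger_force: 10.3
```

Emit:
carry_out(
  plan=[
    {"rot":[0,0,0],"xyz":[0,0,0.0015],"grip":225},
    {"rot":[0,0,0],"xyz":[0,0,0.003],"grip":225},
  ],
)

```text
clock: 8.72
tool_pos: [0.6143, -0.337, 0.0549]
eef_rot: [0.811, 0.585, 0.002, 0.002]
contact_force: [-5.3, 5.0, 35.1]
opening: 0.119
finger_force: 18.1
```

Emit:
carry_out(
  plan=[
    {"rot":[0,0,0],"xyz":[0,0,-0.01],"grip":150},
    {"rot":[0,0,0],"xyz":[0,0,-0.013],"grip":150},
    {"rot":[0,0,0],"xyz":[0,0,-0.013],"grip":150},
    {"rot":[0,0,0],"xyz":[0,0,-0.013],"grip":150},
  ],
)

```text
clock: 9.05
tool_pos: [0.6109, -0.3352, 0.0618]
eef_rot: [0.811, 0.585, -0.0, -0.002]
contact_force: [0.5, 0.9, -0.5]
opening: 0.391
finger_force: 0.0
```

```bash
python3 - <<'E'
from h import *
import cv2
print(tool()[0],delta([.6116,-.3365,.037],down(-.322)),r.get_state()['opening'])
s=r.snapshot('scene')[:,:,::-1]
cv2.imwrite('pics/p6.png',s)
E
```

```text
[ 0.61089493 -0.33517133  0.06177832] (array([-0.0011,  0.0012,  0.0248]), array([-0.0031, -0.0012,  0.0008])) 0.3913402493898757
```

Emit:
carry_out(
  plan=[
    {"rot":[-0.003,-0.001,0],"xyz":[-0.001,0.001,0.006],"grip":150},
    {"rot":[-0.003,-0.001,0],"xyz":[-0.001,0.001,0.012],"grip":150},
    {"rot":[-0.003,-0.001,0],"xyz":[-0.001,0.001,0.018],"grip":150},
    {"rot":[-0.003,-0.001,0],"xyz":[-0.001,0.001,0.022],"grip":150},
    {"rot":[-0.003,-0.001,0],"xyz":[-0.001,0.001,0.0235],"grip":150},
    {"rot":[-0.003,-0.001,0],"xyz":[-0.001,0.001,0.0235],"grip":150},
  ],
)

```text
clock: 9.6
tool_pos: [0.6113, -0.3363, 0.0379]
eef_rot: [0.811, 0.585, -0.0, -0.0]
contact_force: [-0.5, 0.5, 0.4]
opening: 0.411
finger_force: 0.0
```

Emit:
carry_out(
  plan=[
    {"rot":[0,0,0],"xyz":[0,0,0],"grip":200},
    {"rot":[0,0,0],"xyz":[0,0,0],"grip":230},
    {"rot":[0,0,0],"xyz":[0,0,0],"grip":255},
    {"rot":[0,0,0],"xyz":[0,0,0],"grip":255},
    {"rot":[0,0,0],"xyz":[0,0,0],"grip":255},
  ],
  squeeze=6,
)

```text
clock: 10.02
tool_pos: [0.6122, -0.3367, 0.0393]
eef_rot: [0.811, 0.585, 0.001, 0.001]
contact_force: [1.0, 0.3, 0.8]
opening: 0.18
finger_force: 6.0
```

Emit:
carry_out(
  plan=[
    {"rot":[0,0,0],"xyz":[0,0,0],"grip":255},
    {"rot":[0,0,0],"xyz":[0,0,0],"grip":255},
    {"rot":[0,0,0],"xyz":[0,0,0],"grip":255},
    {"rot":[0,0,0],"xyz":[0,0,0],"grip":255},
  ],
  squeeze=25,
)

```text
clock: 10.35
tool_pos: [0.6122, -0.3367, 0.0392]
eef_rot: [0.811, 0.585, 0.0, 0.001]
contact_force: [0.2, 0.2, 2.5]
opening: 0.178
finger_force: 25.0
```

Emit:
carry_out(
  plan=[
    {"rot":[0,0,0],"xyz":[0,0,-0.005],"grip":255},
    {"rot":[0,0,0],"xyz":[0,0,-0.015],"grip":255},
    {"rot":[0,0,0],"xyz":[0,0,-0.03],"grip":255},
    {"rot":[0,0,0],"xyz":[0,0,-0.06],"grip":255},
    {"rot":[0,0,0],"xyz":[0,0,-0.1],"grip":255},
    {"rot":[0,0,0],"xyz":[0,0,-0.14],"grip":255},
    {"rot":[0,0,0],"xyz":[0,0,-0.18],"grip":255},
    {"rot":[0,0,0],"xyz":[0,0,-0.2],"grip":255},
  ],
)

```text
clock: 11.02
tool_pos: [0.613, -0.3378, 0.2461]
eef_rot: [0.811, 0.585, 0.002, 0.004]
contact_force: [1.3, -0.6, -0.7]
opening: 0.179
finger_force: 25.0
```

```bash
python3 - <<'E'
from h import *
print(tool()[0],W(0,-.054,.1475),delta(W(0,-.054,.25),down(YAW)),r.get_state()['q'].round(2),r.get_state()['opening'])
E
```

```text
[ 0.61301853 -0.33781091  0.24613965] [0.54367053 0.07502045 0.1475    ] (array([ 0.3697, -0.1962, -0.006 ]), array([ 0.0084,  0.0017, -0.076 ])) [ 0.35  0.77  0.18  1.29 -0.14  1.08  0.22] 0.1794931214925229
```

```bash
python3 - <<'E'
from h import *
import cv2
def avg(n,k=6):return np.mean([r.snapshot(n)[:,:,::-1].astype(float) for _ in range(k)],0).astype(np.uint8)
t=avg('top');s=avg('scene');cv2.imwrite('pics/ta.png',t);cv2.imwrite('pics/sa.png',s)
a=cv2.resize(t[182:214,228:268],None,fx=10,fy=10,interpolation=cv2.INTER_CUBIC)
b=cv2.resize(s[178:210,248:288],None,fx=10,fy=10,interpolation=cv2.INTER_CUBIC)
l=cv2.resize(s[190:290,95:175],(400,500),interpolation=cv2.INTER_CUBIC)
for im,n,o in((a,'top',(228,182)),(b,'scene',(248,178))):
    for y in(-.073,-.038):
        for x,z in((0,.135),):
            u=(proj(n,W(x,y,z))-o+.5)*10;cv2.circle(im,tuple(u.astype(int)),3,(0,0,255),-1)
im=np.zeros((600,800,3),np.uint8);im[:320,:400]=a;im[:320,400:]=b;im[320:,:400]=cv2.resize(s[165:235,100:200],(400,280),interpolation=cv2.INTER_CUBIC)
cv2.imwrite('pics/p7.png',im);print(proj('scene',tool()[0]),proj('scene',tool()[0]+[0,0,.006]))
E
```

```text
[118.56633972 217.06009868] [118.17098586 214.93453994]
```

View pics/p7.png

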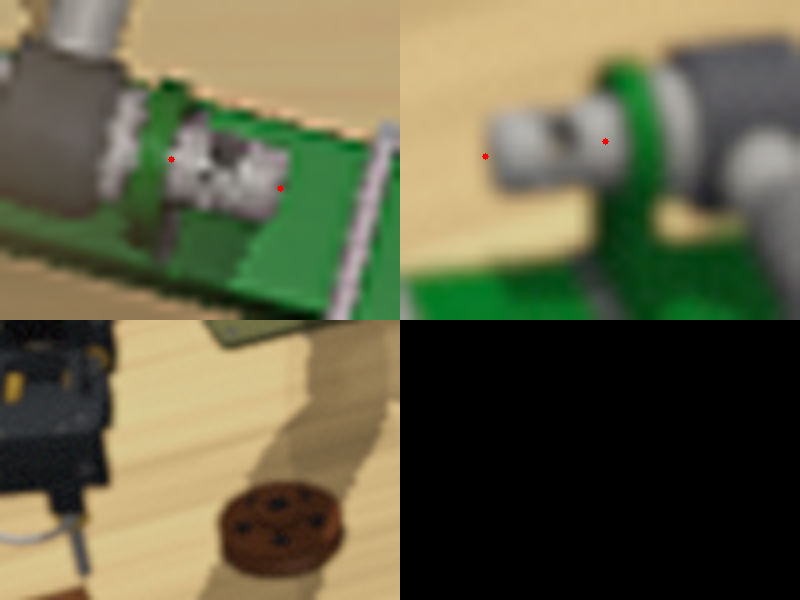

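The lynch pin is held, with its stud pointing down at (80,550) and its loop out to the side. The hole mouth is at (227,150) in the top crop and (562,130) in the scene crop. I'll fit the turn angle and y from those.

```bash
python3 - <<'E'
from h import *
P3=lambda y,th:W(.0125*np.sin(th),y,.135+.0125*np.cos(th))
T=np.array([223,154.5])/10-.5+[228,182];S=np.array([557-400,136])/10-.5+[248,178]
f=lambda v:np.r_[proj('top',P3(*v))-T,proj('scene',P3(*v))-S]
a=least_squares(f,[-.054,.4]);print(a.x,a.fun)
for n,o in(('top',T),('scene',S)):
    b=least_squares(lambda v:proj(n,P3(*v))-o,[-.054,.4]);print(n,b.x,b.fun)
p=W(0.005,-.054,.1475);print(p)
print(delta(np.r_[p[:2],.225],down(YAW)))
E
```

```text
[-0.05404583  0.55325555] [ 0.37169769 -0.68456587  0.0930035  -0.60651026]
top [-0.05354637  0.32816831] [ 1.98951966e-13 -2.55795385e-13]
scene [-0.05466825  0.69242859] [ 0.00000000e+00 -2.84217094e-14]
[0.54852049 0.07380476 0.1475    ]
(array([ 0.3694, -0.1891,  0.0132]), array([-0.0009, -0.0003, -0.0756]))
```

```bash
cat >> h.py <<'E'
def place(rho,th,y=-.054,dx=0,off=.006):
    """TCP pose with lynch origin at radius rho from shaft axis at angle th"""
    d=np.array([np.sin(th),np.cos(th)])*(rho-off)
    ax=R.from_rotvec(th*np.array([-np.sin(YAW),np.cos(YAW),0]))
    return W(d[0]+dx,y,.135+d[1]),ax*down(YAW)
E
python3 - <<'E'
from h import *
print(delta(*place(.075,0.0)));print(delta(*place(.075,.45)))
E
```

```text
(array([ 0.369 , -0.194 ,  0.0342]), array([-0.0009, -0.0003, -0.0756]))
(array([ 0.3713, -0.1641,  0.041 ]), array([ 0.4489, -0.0173, -0.0742]))
```

Emit:
carry_out(
  plan=[
    {"rot":[0,0,-0.02],"xyz":[0.015,-0.008,0],"grip":255},
    {"rot":[0,0,-0.04],"xyz":[0.045,-0.022,0],"grip":255},
    {"rot":[0,0,-0.07],"xyz":[0.082,-0.038,0],"grip":255},
    {"rot":[0,0,-0.0756],"xyz":[0.12,-0.055,0],"grip":255},
    {"rot":[0.05,0,-0.0756],"xyz":[0.158,-0.072,0],"grip":255},
    {"rot":[0.1,0,-0.0756],"xyz":[0.196,-0.089,0],"grip":255},
    {"rot":[0.15,0,-0.0756],"xyz":[0.234,-0.106,0],"grip":255},
    {"rot":[0.2,0,-0.0756],"xyz":[0.272,-0.122,0],"grip":255},
  ],
)

```text
clock: 12.28
tool_pos: [0.5814, -0.038, 0.2391]
eef_rot: [0.784, 0.612, -0.059, -0.081]
contact_force: [1.7, -0.8, -0.8]
opening: 0.181
finger_force: 25.0
```

```bash
python3 - <<'E'
from h import *
print(delta(*place(.075,.45)))
E
```

```text
(array([ 0.1001, -0.0249,  0.0486]), array([ 0.2489, -0.007 ,  0.002 ]))
```

Emit:
carry_out(
  plan=[
    {"rot":[0.06,0,0],"xyz":[0.025,-0.006,0.01],"grip":255},
    {"rot":[0.12,-0.003,0],"xyz":[0.05,-0.012,0.02],"grip":255},
    {"rot":[0.18,-0.005,0.002],"xyz":[0.075,-0.018,0.032],"grip":255},
    {"rot":[0.24,-0.007,0.002],"xyz":[0.095,-0.023,0.044],"grip":255},
    {"rot":[0.249,-0.007,0.002],"xyz":[0.1,-0.025,0.0486],"grip":255},
    {"rot":[0.249,-0.007,0.002],"xyz":[0.1,-0.025,0.0486],"grip":255},
    {"rot":[0.249,-0.007,0.002],"xyz":[0.1,-0.025,0.0486],"grip":255},
    {"rot":[0.249,-0.007,0.002],"xyz":[0.1,-0.025,0.0486],"grip":255},
  ],
)

```text
clock: 12.95
tool_pos: [0.5735, 0.0632, 0.1978]
eef_rot: [0.77, 0.599, -0.136, -0.174]
contact_force: [0.0, -0.3, -0.6]
opening: 0.18
finger_force: 25.0
```

```bash
python3 - <<'E'
from h import *
import cv2
print(tool()[0],delta(*place(.058,.45)),r.get_state()['qd'].round(3))
s=r.snapshot('scene')[:,:,::-1];t=r.snapshot('top')[:,:,::-1]
cv2.imwrite('pics/p8.png',cv2.resize(s[140:215,220:320],(800,600),interpolation=cv2.INTER_CUBIC));cv2.imwrite('pics/t8.png',t)
E
```

```text
[0.57349648 0.06323732 0.19784283] (array([ 0.0042, -0.0014,  0.0184]), array([ 0.0047,  0.0001, -0.0029])) [ 0.007 -0.012  0.001 -0.001 -0.005  0.006  0.001]
```

Emit:
carry_out(
  plan=[
    {"rot":[0.0047,0,-0.0029],"xyz":[0.0042,-0.0014,0.005],"grip":255},
    {"rot":[0.0047,0,-0.0029],"xyz":[0.0042,-0.0014,0.01],"grip":255},
    {"rot":[0.0047,0,-0.0029],"xyz":[0.0042,-0.0014,0.015],"grip":255},
    {"rot":[0.0047,0,-0.0029],"xyz":[0.0042,-0.0014,0.0184],"grip":255},
    {"rot":[0.0047,0,-0.0029],"xyz":[0.0042,-0.0014,0.0184],"grip":255},
    {"rot":[0.0047,0,-0.0029],"xyz":[0.0042,-0.0014,0.0184],"grip":255},
  ],
)

```text
clock: 13.55
tool_pos: [0.5649, 0.0719, 0.1806]
eef_rot: [0.767, 0.6, -0.138, -0.177]
contact_force: [-0.2, -0.8, -0.8]
opening: 0.18
finger_force: 25.0
```

```bash
python3 - <<'E'
from h import *
import cv2
print(tool()[0],delta(*place(.0505,.45)))
s=np.mean([r.snapshot('scene')[:,:,::-1].astype(float) for _ in range(6)],0).astype(np.uint8)
o=(245,155)
a=cv2.resize(s[155:205,245:311],None,fx=12,fy=12,interpolation=cv2.INTER_CUBIC)
p,q=tool()
org=p-q.apply([0,0,.006]);tip=p+q.apply([0,0,.032])
for u,c in((org,(0,0,255)),(tip,(0,0,255)),(W(.0125*np.sin(.45),-.054,.135+.0125*np.cos(.45)),(255,0,0))):
    cv2.circle(a,tuple(((proj('scene',u)-o+.5)*12).astype(int)),3,c,-1)
cv2.imwrite('pics/p9.png',a)
E
```

```text
[0.56489271 0.07193343 0.18061595] (array([-0.0022,  0.0006,  0.0059]), array([-0.0035, -0.    ,  0.0028]))
```

View pics/p9.png

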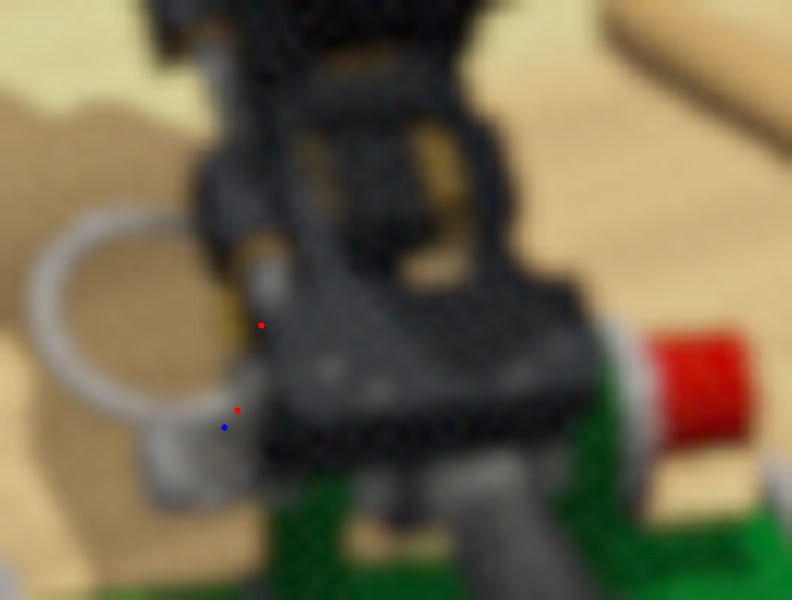

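The body hides the stud, but the loop is out over the shaft end and the predicted tip (237,410) is next to the predicted mouth (224,427). I'll advance by feel.

Emit:
carry_out(
  plan=[
    {"rot":[-0.002,0,0.002],"xyz":[-0.0022,0.0006,0.001],"grip":255},
    {"rot":[-0.002,0,0.002],"xyz":[-0.0022,0.0006,0.002],"grip":255},
    {"rot":[-0.002,0,0.002],"xyz":[-0.0022,0.0006,0.003],"grip":255},
    {"rot":[-0.002,0,0.002],"xyz":[-0.0022,0.0006,0.004],"grip":255},
  ],
)

```text
clock: 14.18
tool_pos: [0.5634, 0.0701, 0.1769]
eef_rot: [0.768, 0.6, -0.137, -0.176]
contact_force: [-0.5, 0.5, -1.4]
opening: 0.173
finger_force: 25.0
```

Emit:
carry_out(
  plan=[
    {"rot":[0,0,0],"xyz":[0,0,0.001],"grip":255},
    {"rot":[0,0,0],"xyz":[0,0,0.002],"grip":255},
  ],
)

```text
clock: 14.35
tool_pos: [0.5627, 0.0704, 0.1752]
eef_rot: [0.768, 0.6, -0.137, -0.176]
contact_force: [0.2, -1.0, 1.8]
opening: 0.181
finger_force: 25.0
```

```bash
python3 - <<'E'
from h import *
print(tool()[0],delta(*place(.0505,.45)),r.get_state()['contact_force'])
E
```

```text
[0.56265629 0.07044092 0.17516584] (array([-0.0002, -0.0001,  0.0002]), array([-0.0007, -0.0004,  0.001 ])) [ 0.21739839 -1.00816147  1.83647802]
```

Very well aligned; the tip is at the mouth. I'll advance a little at a time.

Emit:
carry_out(
  plan=[
    {"rot":[0,0,0],"xyz":[0,0,0.001],"grip":255},
    {"rot":[0,0,0],"xyz":[0,0,0.002],"grip":255},
  ],
)

```text
clock: 14.52
tool_pos: [0.5626, 0.0705, 0.1744]
eef_rot: [0.768, 0.6, -0.136, -0.176]
contact_force: [2.4, -0.5, 7.9]
opening: 0.179
finger_force: 25.0
```

Emit:
carry_out(
  plan=[
    {"rot":[0,0,0],"xyz":[0,0,0.001],"grip":255},
    {"rot":[0,0,0],"xyz":[0,0,0.002],"grip":255},
  ],
)

```text
clock: 14.68
tool_pos: [0.5624, 0.0707, 0.1727]
eef_rot: [0.769, 0.6, -0.136, -0.175]
contact_force: [1.8, -0.1, -0.8]
opening: 0.176
finger_force: 25.0
```

Emit:
carry_out(
  plan=[
    {"rot":[0,0,0],"xyz":[0,0,0.001],"grip":255},
    {"rot":[0,0,0],"xyz":[0,0,0.002],"grip":255},
  ],
)

```text
clock: 14.85
tool_pos: [0.5614, 0.0712, 0.1696]
eef_rot: [0.768, 0.6, -0.136, -0.176]
contact_force: [3.5, 0.5, 0.2]
opening: 0.176
finger_force: 25.0
```

Emit:
carry_out(
  plan=[
    {"rot":[0,0,0],"xyz":[0,0,0.001],"grip":255},
    {"rot":[0,0,0],"xyz":[0,0,0.002],"grip":255},
  ],
)

```text
clock: 15.02
tool_pos: [0.5603, 0.0713, 0.1677]
eef_rot: [0.768, 0.6, -0.136, -0.176]
contact_force: [4.7, 1.0, -0.4]
opening: 0.179
finger_force: 25.0
```

```bash
python3 - <<'E'
from h import *
print(tool()[0],delta(*place(.0425,.45)),r.get_state()['contact_force'],r.get_state()['moment'])
E
```

```text
[0.56031804 0.07133857 0.16769477] (array([-0.0005, -0.0011,  0.0004]), array([ 0.0016, -0.0011,  0.0011])) [ 4.72466495  0.99917119 -0.38422666] [-0.08366384 -1.53425574 -0.19362694]
```

Emit:
carry_out(
  plan=[
    {"rot":[0,0,0],"xyz":[0,0,0.0015],"grip":255},
    {"rot":[0,0,0],"xyz":[0,0,0.003],"grip":255},
  ],
)

```text
clock: 15.18
tool_pos: [0.5587, 0.0718, 0.1651]
eef_rot: [0.768, 0.6, -0.136, -0.176]
contact_force: [5.8, 0.1, -0.2]
opening: 0.181
finger_force: 25.0
```

Emit:
carry_out(
  plan=[
    {"rot":[0,0,0],"xyz":[0,0,0.0015],"grip":255},
    {"rot":[0,0,0],"xyz":[0,0,0.003],"grip":255},
  ],
)

```text
clock: 15.35
tool_pos: [0.5574, 0.0722, 0.1624]
eef_rot: [0.768, 0.6, -0.136, -0.176]
contact_force: [4.3, 0.0, -1.4]
opening: 0.178
finger_force: 25.0
```

```bash
python3 - <<'E'
from h import *
print(tool()[0],delta(*place(.0365,.45)),r.get_state()['contact_force'])
for t in(.35,.25,.15,.05,0):print(delta(*place(.0365,t)))
E
```

```text
[0.55737799 0.0722236  0.16239047] (array([-0.0006, -0.0007,  0.0002]), array([ 0.0006, -0.0012,  0.0013])) [ 4.32635021  0.02247507 -1.39900057]
(array([-0.0006, -0.0037,  0.0004]), array([-0.0994, -0.0013,  0.0012]))
(array([-0.0006, -0.0067,  0.0008]), array([-0.1994, -0.0013,  0.0012]))
(array([-0.0006, -0.0097,  0.0016]), array([-0.2994, -0.0014,  0.0011]))
(array([-0.0006, -0.0126,  0.0026]), array([-0.3994, -0.0014,  0.001 ]))
(array([-0.0006, -0.0139,  0.0033]), array([-0.4494, -0.0015,  0.001 ]))
```

Emit:
carry_out(
  plan=[
    {"rot":[-0.05,0,0],"xyz":[0,-0.0015,0.0001],"grip":255},
    {"rot":[-0.1,0,0],"xyz":[0,-0.003,0.0002],"grip":255},
    {"rot":[-0.15,0,0],"xyz":[0,-0.0045,0.0003],"grip":255},
  ],
)

```text
clock: 15.6
tool_pos: [0.5534, 0.0731, 0.1633]
eef_rot: [0.779, 0.609, -0.091, -0.117]
contact_force: [5.1, 1.9, -6.2]
opening: 0.177
finger_force: 25.1
```

Emit:
carry_out(
  plan=[
    {"rot":[-0.05,0,0],"xyz":[0,-0.0015,0.0001],"grip":255},
    {"rot":[-0.1,0,0],"xyz":[0,-0.003,0.0002],"grip":255},
  ],
)

```text
clock: 15.77
tool_pos: [0.5507, 0.0739, 0.1645]
eef_rot: [0.784, 0.613, -0.06, -0.078]
contact_force: [5.5, 0.3, -4.5]
opening: 0.175
finger_force: 25.0
```

```bash
python3 - <<'E'
from h import *
print(tool()[0],delta(*place(.0365,.2)),r.get_state()['contact_force'],r.get_state()['moment'])
for t in(.1,0):print(delta(*place(.0365,t)))
E
```

```text
[0.55070835 0.07385267 0.16449745] (array([-0.0006, -0.0011, -0.0002]), array([ 0.0035, -0.0013,  0.0011])) [ 5.46962805  0.28077899 -4.51334294] [ 0.02536855 -1.74582067 -0.11253614]
(array([-0.0006, -0.0042, -0.    ]), array([-0.0965, -0.0014,  0.0011]))
(array([-0.0006, -0.0072,  0.0004]), array([-0.1965, -0.0014,  0.001 ]))
```

Emit:
carry_out(
  plan=[
    {"rot":[-0.05,0,0],"xyz":[0,-0.0015,0.0001],"grip":255},
    {"rot":[-0.1,0,0],"xyz":[0,-0.003,0.0002],"grip":255},
    {"rot":[-0.15,0,0],"xyz":[0,-0.0045,0.0004],"grip":255},
    {"rot":[-0.2,0,0],"xyz":[0,-0.006,0.0006],"grip":255},
    {"rot":[-0.2,0,0],"xyz":[0,-0.006,0.0006],"grip":255},
  ],
)

```text
clock: 16.18
tool_pos: [0.5435, 0.0756, 0.1659]
eef_rot: [0.788, 0.616, 0.001, 0.0]
contact_force: [6.5, -1.1, -3.4]
opening: 0.179
finger_force: 25.0
```

```bash
python3 - <<'E'
from h import *
print(tool()[0],delta(*place(.0125,0)),r.get_state()['contact_force'],r.get_state()['moment'])
E
```

```text
[0.54345093 0.07558237 0.16588604] (array([-0.0005,  0.0003,  0.0244]), array([ 0.0019, -0.0009,  0.0025])) [ 6.5499082  -1.13329585 -3.3691068 ] [-0.09308385 -1.47432924 -0.01469356]
```

Emit:
carry_out(
  plan=[
    {"rot":[0,0,0],"xyz":[0,0.0005,0.002],"grip":255},
    {"rot":[0,0,0],"xyz":[0,0.001,0.004],"grip":255},
    {"rot":[0,0,0],"xyz":[0,0.001,0.006],"grip":255},
  ],
)

```text
clock: 16.43
tool_pos: [0.5446, 0.0751, 0.1592]
eef_rot: [0.788, 0.615, -0.001, -0.001]
contact_force: [2.1, 1.2, 0.6]
opening: 0.178
finger_force: 25.0
```

Emit:
carry_out(
  plan=[
    {"rot":[0,0,0],"xyz":[0,0,0.002],"grip":255},
    {"rot":[0,0,0],"xyz":[0,0,0.004],"grip":255},
    {"rot":[0,0,0],"xyz":[0,0,0.006],"grip":255},
  ],
)

```text
clock: 16.68
tool_pos: [0.5449, 0.0752, 0.1532]
eef_rot: [0.788, 0.615, -0.0, -0.001]
contact_force: [2.6, 2.1, 0.5]
opening: 0.178
finger_force: 25.0
```

Emit:
carry_out(
  plan=[
    {"rot":[0,0,0],"xyz":[0,0,0.002],"grip":255},
    {"rot":[0,0,0],"xyz":[0,0,0.004],"grip":255},
    {"rot":[0,0,0],"xyz":[0,0,0.006],"grip":255},
  ],
)

```text
clock: 16.93
tool_pos: [0.545, 0.0753, 0.1474]
eef_rot: [0.788, 0.616, 0.0, -0.001]
contact_force: [2.9, 3.5, 1.4]
opening: 0.179
finger_force: 24.9
```

Emit:
carry_out(
  plan=[
    {"rot":[0,0,0],"xyz":[0,0,0.0015],"grip":255},
    {"rot":[0,0,0],"xyz":[0,0,0.003],"grip":255},
  ],
)

```text
clock: 17.1
tool_pos: [0.5451, 0.0753, 0.1445]
eef_rot: [0.788, 0.616, 0.0, -0.001]
contact_force: [2.5, 3.4, 1.4]
opening: 0.179
finger_force: 24.9
```

Emit:
carry_out(
  plan=[
    {"rot":[0,0,0],"xyz":[0,0,0.001],"grip":255},
    {"rot":[0,0,0],"xyz":[0,0,0.002],"grip":255},
  ],
)

```text
clock: 17.27
tool_pos: [0.5452, 0.0753, 0.1427]
eef_rot: [0.788, 0.616, 0.0, -0.001]
contact_force: [3.2, 3.9, 2.6]
opening: 0.178
finger_force: 24.9
```

Emit:
carry_out(
  plan=[
    {"rot":[0,0,0],"xyz":[0,0,0.001],"grip":255},
  ],
)

```text
clock: 17.35
tool_pos: [0.5452, 0.0754, 0.1417]
eef_rot: [0.788, 0.616, 0.0, -0.001]
contact_force: [1.9, 5.3, 6.2]
opening: 0.178
finger_force: 25.0
```

Emit:
carry_out(
  plan=[
    {"rot":[0,0,0],"xyz":[0,0,0.001],"grip":255},
  ],
)

```text
clock: 17.43
tool_pos: [0.5453, 0.0755, 0.1414]
eef_rot: [0.788, 0.616, 0.001, -0.001]
contact_force: [-0.6, 4.4, 14.3]
opening: 0.179
finger_force: 25.0
```

The lynch pin is seated. I'll ease off, release, and lift straight up.

Emit:
carry_out(
  plan=[
    {"rot":[0,0,0],"xyz":[0,0,-0.001],"grip":255},
    {"rot":[0,0,0],"xyz":[0,0,-0.001],"grip":255},
    {"rot":[0,0,0],"xyz":[0,0,-0.001],"grip":220},
    {"rot":[0,0,0],"xyz":[0,0,-0.001],"grip":190},
    {"rot":[0,0,0],"xyz":[0,0,-0.001],"grip":160},
    {"rot":[0,0,0],"xyz":[0,0,-0.001],"grip":160},
    {"rot":[0,0,0],"xyz":[0,0,-0.005],"grip":160},
    {"rot":[0,0,0],"xyz":[0,0,-0.015],"grip":160},
  ],
)

```text
clock: 18.1
tool_pos: [0.5434, 0.0739, 0.1548]
eef_rot: [0.788, 0.615, -0.002, -0.001]
contact_force: [-0.0, 0.9, 0.2]
opening: 0.37
finger_force: 0.0
```

Emit:
carry_out(
  plan=[
    {"rot":[0,0,0],"xyz":[0,0,-0.02],"grip":160},
    {"rot":[0,0,0],"xyz":[0,0,-0.05],"grip":160},
    {"rot":[0,0,0],"xyz":[0,0,-0.08],"grip":200},
    {"rot":[0,0.1,0],"xyz":[-0.03,0,-0.08],"grip":255},
    {"rot":[0,0.2,0],"xyz":[-0.06,0,-0.08],"grip":255},
    {"rot":[0,0.3,0],"xyz":[-0.08,0,-0.08],"grip":255},
    {"rot":[0,0.4,0],"xyz":[-0.08,0,-0.08],"grip":255},
    {"rot":[0,0.5,0],"xyz":[-0.08,0,-0.08],"grip":255},
  ],
)

```text
clock: 18.77
tool_pos: [0.526, -0.0057, 0.2373]
eef_rot: [0.764, 0.595, 0.198, -0.152]
contact_force: [-0.2, 0.6, -1.4]
opening: 0.003
finger_force: 0.0
```

```bash
cat >> h.py <<'E'
def push(b,gap=0,side=.004,t=.6):
    """TCP so that the shut tips press the loop end at elevation -b below level"""
    y,z=-.054-.05*np.cos(b),.1545-.05*np.sin(b)
    n=np.array([np.sin(t),-np.cos(t)]);e=np.array([np.cos(t),np.sin(t)]) # tool z, tool x in clevis (y,z)
    q=np.array([y,z])+n*(.022-.0025-gap)-e*side
    ax=R.from_rotvec(-t*0+0*np.zeros(3))
    return W(0,q[0],q[1]),down(YAW)*R.from_rotvec([0,t,0])
E
python3 - <<'E'
from h import *
import cv2
s=r.get_state();print(tool()[0],s['opening'],s['contact_force'],s['q'].round(2))
print(delta(*push(-.12,.03)))
cv2.imwrite('pics/s10.png',r.snapshot('scene')[:,:,::-1]);cv2.imwrite('pics/t10.png',r.snapshot('top')[:,:,::-1])
E
```

```text
[ 0.5259734  -0.00565902  0.23727043] 0.0031560828480370045 [-0.21029869  0.61870418 -1.40823517] [ 0.39  0.58 -0.22  1.93 -0.6   0.71  0.43]
(array([-0.0132, -0.0028,  0.0731]), array([ 0.0044,  0.0963, -0.0004]))
```

Emit:
carry_out(
  plan=[
    {"rot":[0.004,0.096,0],"xyz":[-0.013,-0.003,0.02],"grip":255},
    {"rot":[0.004,0.096,0],"xyz":[-0.013,-0.003,0.045],"grip":255},
    {"rot":[0.004,0.096,0],"xyz":[-0.013,-0.003,0.065],"grip":255},
    {"rot":[0.004,0.096,0],"xyz":[-0.013,-0.003,0.073],"grip":255},
    {"rot":[0.004,0.096,0],"xyz":[-0.013,-0.003,0.073],"grip":255},
    {"rot":[0.004,0.096,0],"xyz":[-0.013,-0.003,0.073],"grip":255},
  ],
)

```text
clock: 19.37
tool_pos: [0.5286, 0.0217, 0.1659]
eef_rot: [0.752, 0.59, 0.23, -0.183]
contact_force: [0.5, -0.5, -0.2]
opening: 0.004
finger_force: 0.0
```

```bash
python3 - <<'E'
from h import *
import cv2
print(tool()[0],r.get_state()['contact_force'])
for b in(-.12,.1,.3,.5,.7,.9,1.05):print(b,delta(*push(b,0)))
# yellow head check
im=cv2.imread('pics/s10.png');h=cv2.cvtColor(im,cv2.COLOR_BGR2HSV);m=cv2.inRange(h,(22,130,90),(34,255,255));m[:150]=0;m[:, :240]=0;m[205:]=0;m[:,300:]=0
ys,xs=np.nonzero(m);print('head px',xs.mean(),ys.mean(),len(xs),'exp',proj('scene',W(0,-.054,.1475+.025)))
E
```

```text
[0.52862182 0.02172397 0.16589097] [ 0.54067908 -0.47356091 -0.18024579]
-0.12 (array([-0.0022,  0.0018,  0.0272]), array([-0.006 ,  0.0038,  0.0022]))
0.1 (array([-0.0085,  0.0018,  0.0362]), array([-0.006 ,  0.0038,  0.0022]))
0.3 (array([-0.0123,  0.0019,  0.0454]), array([-0.006 ,  0.0038,  0.0022]))
0.5 (array([-0.0143,  0.0019,  0.0552]), array([-0.006 ,  0.0038,  0.0022]))
0.7 (array([-0.0142,  0.002 ,  0.0652]), array([-0.006 ,  0.0038,  0.0022]))
0.9 (array([-0.0122,  0.0021,  0.075 ]), array([-0.006 ,  0.0038,  0.0022]))
1.05 (array([-0.0095,  0.0021,  0.0819]), array([-0.006 ,  0.0038,  0.0022]))
head px 263.6333333333333 182.56666666666666 30 exp [262.95684312 181.18573459]
```

Emit:
carry_out(
  plan=[
    {"rot":[0,0,0],"xyz":[-0.002,0.002,0.008],"grip":255},
    {"rot":[0,0,0],"xyz":[-0.003,0.002,0.016],"grip":255},
    {"rot":[0,0,0],"xyz":[-0.003,0.002,0.023],"grip":255},
    {"rot":[0,0,0],"xyz":[-0.004,0.002,0.027],"grip":255},
    {"rot":[0,0,0],"xyz":[-0.005,0.002,0.031],"grip":255},
  ],
)

```text
clock: 19.78
tool_pos: [0.5336, 0.0328, 0.1364]
eef_rot: [0.753, 0.589, 0.23, -0.182]
contact_force: [-2.2, -5.8, 6.9]
opening: 0.004
finger_force: 4.4
```

Emit:
carry_out(
  plan=[
    {"rot":[0,0,0],"xyz":[-0.002,0,0.002],"grip":255},
    {"rot":[0,0,0],"xyz":[-0.003,0,0.004],"grip":255},
    {"rot":[0,0,0],"xyz":[-0.004,0,0.006],"grip":255},
  ],
)

```text
clock: 20.03
tool_pos: [0.5338, 0.0323, 0.1296]
eef_rot: [0.754, 0.588, 0.23, -0.182]
contact_force: [-0.9, -2.8, 5.2]
opening: 0.004
finger_force: 3.2
```

```bash
python3 - <<'E'
from h import *
print(tool()[0],tool()[1].inv().apply(r.get_state()['contact_force']))
for b in(.1,.3,.5,.7,.9,1.05):print(b,delta(*push(b,0))[0])
E
```

```text
[0.5338274  0.03226809 0.12957775] [ 0.48592667 -0.19957866 -5.9318867 ]
0.1 [ 0.0024 -0.0008 -0.0003]
0.3 [-0.0015 -0.0008  0.0089]
0.5 [-0.0034 -0.0008  0.0187]
0.7 [-0.0034 -0.0007  0.0287]
0.9 [-0.0013 -0.0007  0.0385]
1.05 [ 0.0014 -0.0007  0.0454]
```

Contact is as expected (about 6 N). I'll follow the arc.

Emit:
carry_out(
  plan=[
    {"rot":[0,0,0],"xyz":[-0.001,0,0.003],"grip":255},
    {"rot":[0,0,0],"xyz":[-0.0015,0,0.006],"grip":255},
    {"rot":[0,0,0],"xyz":[-0.002,0,0.009],"grip":255},
    {"rot":[0,0,0],"xyz":[-0.0025,0,0.012],"grip":255},
  ],
)

```text
clock: 20.37
tool_pos: [0.5348, 0.0352, 0.1174]
eef_rot: [0.754, 0.588, 0.23, -0.181]
contact_force: [-2.5, -6.1, 2.8]
opening: 0.005
finger_force: 2.7
```

Emit:
carry_out(
  plan=[
    {"rot":[0,0,0],"xyz":[-0.001,0,0.003],"grip":255},
    {"rot":[0,0,0],"xyz":[-0.001,0,0.006],"grip":255},
    {"rot":[0,0,0],"xyz":[-0.001,0,0.009],"grip":255},
  ],
)

```text
clock: 20.62
tool_pos: [0.5356, 0.0405, 0.1096]
eef_rot: [0.754, 0.588, 0.23, -0.182]
contact_force: [-1.4, -3.4, 1.5]
opening: 0.005
finger_force: 1.5
```

Emit:
carry_out(
  plan=[
    {"rot":[0,0,0],"xyz":[0,0,0.003],"grip":255},
    {"rot":[0,0,0],"xyz":[0,0,0.006],"grip":255},
    {"rot":[0,0,0],"xyz":[0,0,0.008],"grip":255},
  ],
)

```text
clock: 20.87
tool_pos: [0.5364, 0.0471, 0.1035]
eef_rot: [0.753, 0.589, 0.23, -0.183]
contact_force: [-0.6, -0.1, 0.8]
opening: 0.004
finger_force: 0.7
```

```bash
python3 - <<'E'
from h import *
print(tool()[0],tool()[1].inv().apply(r.get_state()['contact_force']))
for b in(.7,.9,1.05):print(b,delta(*push(b,0))[0])
E
```

```text
[0.53640368 0.04706047 0.10348167] [ 0.26606251 -0.52624254 -0.73280288]
0.7 [-0.0011  0.0002 -0.0013]
0.9 [0.0009 0.0003 0.0085]
1.05 [0.0037 0.0003 0.0154]
```

Emit:
carry_out(
  plan=[
    {"rot":[0,0,0],"xyz":[0,0,0.002],"grip":255},
    {"rot":[0,0,0],"xyz":[0,0,0.004],"grip":255},
    {"rot":[0,0,0],"xyz":[0,0,0.006],"grip":255},
    {"rot":[0,0,0],"xyz":[0,0,0.008],"grip":255},
    {"rot":[0,0,0],"xyz":[0,0,0.008],"grip":255},
  ],
)

```text
clock: 21.28
tool_pos: [0.5375, 0.0514, 0.0969]
eef_rot: [0.753, 0.589, 0.23, -0.183]
contact_force: [-0.4, 0.1, -0.0]
opening: 0.007
finger_force: 0.0
```

Emit:
carry_out(
  plan=[
    {"rot":[0,0,0],"xyz":[-0.005,0,-0.02],"grip":255},
    {"rot":[0,0,0],"xyz":[-0.01,0,-0.06],"grip":255},
    {"rot":[0,0,0],"xyz":[-0.02,0,-0.1],"grip":255},
    {"rot":[0,0,0],"xyz":[-0.06,0,-0.13],"grip":255},
    {"rot":[0,0,0],"xyz":[-0.1,0,-0.15],"grip":255},
    {"rot":[0,0,0],"xyz":[-0.14,0,-0.17],"grip":255},
    {"rot":[0,0,0],"xyz":[-0.16,0,-0.18],"grip":255},
    {"rot":[0,0,0],"xyz":[-0.16,0,-0.18],"grip":255},
  ],
)

```text
clock: 21.95
tool_pos: [0.4797, -0.1863, 0.1536]
eef_rot: [0.758, 0.585, 0.228, -0.179]
contact_force: [0.5, -0.1, 0.3]
opening: 0.005
finger_force: 0.0
```

```bash
python3 - <<'E'
from h import *
import cv2
print(tool()[0],r.get_state()['contact_force'])
a=lambda n:np.mean([r.snapshot(n)[:,:,::-1].astype(float) for _ in range(4)],0).astype(np.uint8)
s=a('scene');t=a('top')
im=np.hstack([cv2.resize(s[150:225,240:306],(396,450),interpolation=cv2.INTER_CUBIC),cv2.resize(t[175:225,215:259],(396,450),interpolation=cv2.INTER_CUBIC)])
cv2.imwrite('pics/p11.png',im)
h=cv2.cvtColor(s,cv2.COLOR_BGR2HSV);m=cv2.inRange(h,(22,130,90),(34,255,255));m[:150]=0;m[:, :240]=0;m[205:]=0;m[:,300:]=0
ys,xs=np.nonzero(m);print('head px',xs.mean(),ys.mean(),len(xs),'exp',proj('scene',W(0,-.054,.1475+.025)))
E
```

```text
[ 0.4796941  -0.18629196  0.15357513] [ 0.51848553 -0.14257081  0.28949656]
head px 264.13793103448273 182.41379310344828 29 exp [262.95684312 181.18573459]
```

View pics/p11.png

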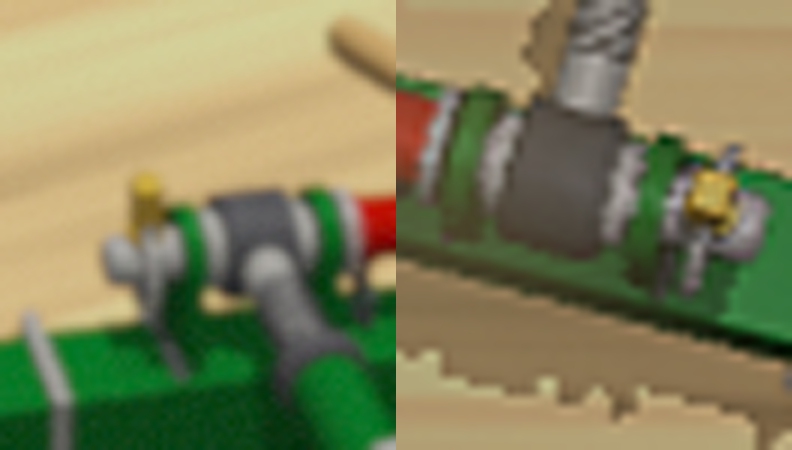

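The yellow head stands upright on the shaft at left crop (145,205). The loop hangs closed round the shaft at (150,290), and the arm is clear. I'll hand in.

```bash
python3 -c "
from plant import r
print(r.finish_job())"
```

```text
the job is handed in; nothing more can be done
None
```

The job is handed in: the linkage pin is home, the lynch pin is seated and its loop snapped shut, at about 22 s with forces under the limits in every reading. I viewed 11 pictures, one over the limit of 10, and the hand-in returned no verdict.

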